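# Refit the intake grille of the bench dust extractor

## Task

The washed yellow intake grille stands in the drip rack. Put it back on the blue dust extractor: hook its steel tongue under the lip at the front of the open intake, then swing it down and press it until the orange spring catch has snapped over its rear edge and it lies flat and fully home. Leave everything else on the bench where it is.

Things in the scene. Friction and masses are not known exactly. Their poses are not given: they have to be found in the camera images.
- grille: Loose yellow slatted plate 150 (x) by 140 (y) by 10 mm, 0.18 kg. Origin: centre of its underside; z out of the handle side, -x to the tongue end. Solid front strip x = -75 to -40 mm, solid rear strip x = 35 to 75 mm. Starts in the rack, tongue end up, pitched 70 degrees about y: top leaning to the robot, handle facing away, so only its top edge can be taken there; put it down to take the handle.
- tongue (a point): Middle of the tip of the grille's steel tongue, at (-87, 0, 2) mm in the grille's frame. The tongue is 4 mm thick (z = 0 to 4, level with the underside), 110 mm wide (y) and stands 12 mm out of the plate's front edge.
- handle (a point): Centre of the bar of the grille's black bridge handle, at (0, 0, 32) mm in the grille's frame. The bar runs along y, 76 mm long, 12 mm thick (x), z = 24 to 40 mm, on two posts 12 mm square at y = +-32 mm. Can be taken from above when the grille lies handle up, as on the free mat between rack and extractor.
- extractor: Fixed blue box 250 (x) by 220 (y) by 85 mm high, origin under its centre, x from front (switch, knob) to rear. Intake in its top: y = +-73 mm, x = -102 (edge of front lip) to 51.5 mm. Ledges at z = 75 mm carry the grille. Home: grille axes equal the extractor's, grille origin at (-25, 0, 75) mm, top level with the rim; play 3 mm either side, 2 mm to front, 1.5 mm to rear.
- slot (a point): Middle of the edge of the extractor's front steel lip, on the lip's underside: (-102, 0, 81) mm in the extractor's frame. The lip is 4 mm thick. The tongue goes under this edge towards the front; the pocket there reaches to x = -118 mm and down to z = 55 mm, and the side ledges start behind it at x = -85 mm.
- catch (a joint): Orange spring catch at the intake's rear, 44 mm wide, 21 mm above the rim: 0 at rest, up to 0.012 m pushed to the rear. Its 60 degree sloped nose reaches over the home grille's rear edge by 6 mm, 1.5 mm above it (to x = 44 mm in the extractor's frame). A hooked grille swung down meets it at about 9 degrees; pressing the rear strip down with 5 to 15 N snaps it in.
- rack: Fixed steel drip rack on a grey tray 160 (x) by 180 (y) by 16 mm, origin under its centre. At the start the grille's origin is at (-6, 0 +-6, 95.5) mm in this frame. Two back posts at y = +-45 mm reach 90 mm up the grille's underside; its lower edge stands in a foot with a keeper 8 mm high on the handle side: draw the grille out upwards along its own plane.
- air_pen: Bystander: metal air pen (engraver), 150 mm long, 22 mm thick, lying crosswise on the mat between rack and extractor, at the robot's end.
- brush: Bystander: brush with wooden handle, 200 mm long, lying on the mat.
- chisel: Bystander: steel chisel, 155 mm long, lying on the mat.
- ammonite: Bystander: brown ammonite fossil, a disc of 92 mm diameter, 24 mm high.
- nodule: Bystander: dark stone nodule with yellow veins, 116 mm diameter, 72 mm high.
- consolidant: Bystander: amber bottle with red cap, 48 mm diameter, 105 mm high.
- bit_tray: Bystander: green tray, 90 by 130 mm, 25 mm high.
There are look-alikes about, which are no part of the job. Of the things shaped like the grille, the yellow one is meant.

How it is judged:
By the outcome, as a careful person would: the job done as asked, in the order asked, and still so for the second after the job is handed in, with the robot touching nothing.
It also fails if it takes over 72 s, if anything falls off the work surface, if the arm or the gripper's body presses on something with over 40 N, if the wrist force passes 120 N, or if a joint passes its speed limit or range.

## Robot

A 6-joint arm with a two-finger parallel gripper is mounted at the origin on the work surface. World frame = base frame: x ahead of the robot, y to its left, z up, the work surface at z = 0. Lengths are in m, angles in rad, forces in N, time in s.
With the tool pointing down it reaches from about 0.35 to 0.975 m from the base axis. Payload 17.4 kg.
Tool frame: the origin (TCP) lies at the very end of the fingers, on their centre line; the grasp point (between the pads) lies 19 mm behind it; z points along the fingers, y is the line along which they close (so a half turn about z gives the same grasp; the last joint's range is limited). The gripper opens to 85 mm and grips with 20 to 120 N. Pads are 22 mm wide; open, the fingers measure 114 mm over their backs; the gripper's body (76 mm by 85 mm) begins 54 mm behind the grasp point. The pads swing forward as they close: fully open they stand 13 mm farther back than shut.
Start: joints at [-1.37, 0.116, 1.442, -0, 1.584, -0.038], TCP at [0.16, -0.656, 0.231] pointing down, gripper open.
Joint ranges: [-2.83, 2.83], [-0.83, 2.19], [0.07, 2.5], [-1.14, 4.28], [0.01, 3], [-2.97, 2.97]. Speed limits (rad/s): [1.89, 1.89, 2.22, 3.14, 3.14, 3.14].

## Interface

Orientations are given as [roll, pitch, yaw] about the fixed x, y, z axes, in that order (R = Rz(yaw) Ry(pitch) Rx(roll)).
In Python, from plant import readout, eyes, robot gives the robot as it stands.
- The arm moves only by the shell command python3 -m jog 'ROWS'. ROWS is JSON, one flat list of numbers, 7 for each row, row after row: the turn, a rotation vector about the tool's x, y, z in degrees, then the shift along the tool's x, y, z in m, then the finger opening in m, from 0 to 0.0854. In form: [rx, ry, rz, tx, ty, tz, hand, rx, ry, rz, tx, ty, tz, hand, ...]. A call has 1 to 20 rows; each row is the pose to reach, as a shift and turn from the pose commanded when the call began, along the tool's axes at that moment; what a row does not reach only later rows make up. A row lasts 1/12 s, in which the tool goes at most 41.7 mm and 7.16 degrees, less where a joint would pass 70% of its speed; a pose out of reach is approached as far as the arm can. A call with a gripper value outside its range is refused whole. The fingers move at their own pace and stop on an object; the grip force is fixed at half the most. Time passes only in rows, so rows that repeat a pose let the fingers close. It gives the time, the measured TCP pose, the force, the opening and the grip force at its end, in the units of the state.
- readout.get_obs(): the state, without advancing time (a new reading comes with each control period).
- eyes.read_camera(name): name is "side" or "top"; returns (picture, depth): 384x512x3 uint8, blue, green, red; 384x512 float32, m along the optical axis (not along the pixel's ray), 0 where there is no reading.
- eyes.camera_params(name): a dict with "camera_matrix" (3x3 intrinsics, pixels), "T" (4x4, takes a point from camera to world coordinates). Camera axes: x right, y up, looking along -z (the intrinsics and any distortion apply to the point x, -y, -z); pixel columns grow to the right and rows downward; lengths in m; the calibration is good to about 2 mm. A picture is of the moment at which its call begins. camera_params takes no time and is no camera call.
- robot.close_job(): hands the job in; it is judged then, once.
The state is a dict: "time_s": time; "q": joint angles; "joint_velocities": joint speeds; "joint_efforts": joint torques, N m; "position": TCP position; "eef_rot": TCP orientation; "contact_force": force on the tool from outside, world axes, zero at the start; "ft_torque": the same for the moment, N m; "width": finger opening in m; "finger_force": force on a finger pad.
Only numpy, scipy, OpenCV 4.12 (cv2) and the standard library are available. Lean on these libraries where they do the work, as an engineer would, in place of code of your own. Each camera call takes 0.05 s, during which the arm holds its last target. There are 200 camera calls.

## Working session

There is one attempt and no reset: what is moved stays moved. The work goes in short steps, Python scripts to look and compute and a shell command to move; the robot and the scene stay as the last step left them, time stands still between calls to the robot, and variables do not carry over. Pictures are saved under pics/ and viewed, at most 11 in all, crops included, and the job is handed in when it is done.

```bash
ls; mkdir -p pics; cat > h.py <<'E'
import numpy as np,cv2,sys
sys.path.insert(0,'.')
from plant import readout,eyes,robot
from scipy.spatial.transform import Rotation as R
def cloud(name,save=None):
    img,d=eyes.read_camera(name);p=eyes.camera_params(name)
    K=np.array(p["camera_matrix"]);T=np.array(p["T"])
    v,u=np.mgrid[:384,:512];
    P=np.stack([(u-K[0,2])/K[0,0]*d,-(v-K[1,2])/K[1,1]*d,-d],-1)
    W=P@T[:3,:3].T+T[:3,3]; W[d<=0]=np.nan
    if save: cv2.imwrite(save,img)
    return img,d,W
E
python3 - <<'E'
from h import *
for n in("top","side"):
    img,d,W=cloud(n,f"pics/{n}0.png"); np.savez(f"{n}0.npz",img=img,d=d,W=W)
    p=eyes.camera_params(n);print(p)
a=cv2.imread("pics/top0.png");b=cv2.imread("pics/side0.png")
cv2.imwrite("pics/both.png",cv2.resize(np.hstack([a,b]),(800,300)))
print(readout.get_obs())
E
```

```text
pics
{'camera_matrix': array([[438.46415323,   0.        , 261.44905214],
       [  0.        , 438.46415323, 194.30391037],
       [  0.        ,   0.        ,   1.        ]]), 'T': array([[ 0.02697416,  0.99636281, -0.0808304 ,  0.4013918 ],
       [-0.99937022,  0.02501373, -0.02516907, -0.00194348],
       [-0.02305566,  0.08145841,  0.99641004,  1.49980174],
       [ 0.        ,  0.        ,  0.        ,  1.        ]])}
{'camera_matrix': array([[423.74832459,   0.        , 252.49048516],
       [  0.        , 423.74832459, 188.74529791],
       [  0.        ,   0.        ,   1.        ]]), 'T': array([[-0.82990196,  0.37598378, -0.41218798, -0.07497517],
       [-0.55779674, -0.54433385,  0.62654885,  0.9181741 ],
       [ 0.01120434,  0.74989123,  0.66146625,  1.07929522],
       [ 0.        ,  0.        ,  0.        ,  1.        ]])}
{'time_s': 0.1, 'q': array([-1.36980693e+00,  1.16433813e-01,  1.44218263e+00,  1.67542713e-05,
        1.58400842e+00, -3.77823084e-02]), 'joint_velocities': array([-0.00168926, -0.00196865, -0.00210065, -0.00035771, -0.00185256,
        0.00106068]), 'joint_efforts': array([ 2.54073646e-03, -7.33666778e+01, -6.33787751e+01, -1.20092004e-04,
        5.22899485e-03,  1.08354848e-05]), 'position': array([ 0.15961795, -0.65568341,  0.23064867]), 'eef_rot': array([-3.14056182e+00, -5.57307190e-05,  2.38771884e-01]), 'contact_force': array([ 0.56754722, -0.47390051, -0.33143368]), 'ft_torque': array([-0.04516581, -0.03201689,  0.05760173]), 'finger_force': 0.0, 'width': 0.08582464965538941}
```

View pics/top0.png

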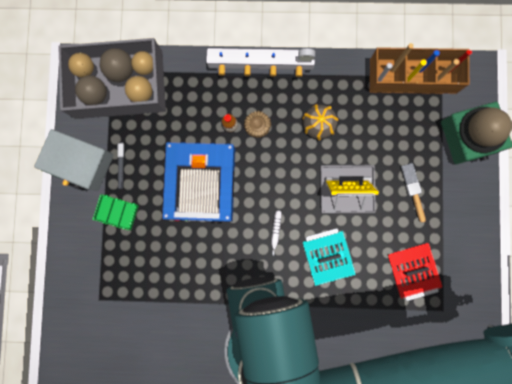

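View pics/side0.png

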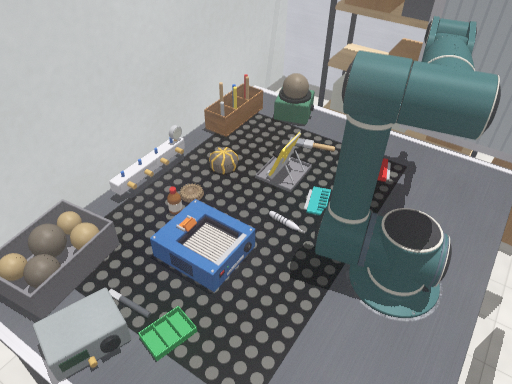

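```bash
python3 - <<'E'
from h import *
D={n:np.load(f"{n}0.npz") for n in("top","side")}
def m(n,lo,hi):return cv2.inRange(cv2.cvtColor(D[n]['img'],cv2.COLOR_BGR2HSV),lo,hi)>0
for n in D:
    W=D[n]['W']
    # extractor top
    b=m(n,(100,120,60),(125,255,255))&(abs(W[...,2]-.085)<.008)
    b=cv2.morphologyEx(b.astype(np.uint8),cv2.MORPH_OPEN,np.ones((2,2)))
    nl,lab,st,c=cv2.connectedComponentsWithStats(b)
    k=1+np.argmax(st[1:,4]);P=W[lab==k];
    r=cv2.minAreaRect((P[:,:2]*1000).astype(np.float32));print(n,'blue',st[k],r,np.median(P[:,2]))
    o=m(n,(5,150,120),(18,255,255))&(abs(W[...,2]-.1)<.02)&(np.hypot(W[...,0]-r[0][0]/1e3,W[...,1]-r[0][1]/1e3)<.17)
    P=W[o];print('catch',len(P),P.mean(0),P.min(0),P.max(0))
    y=m(n,(20,120,100),(33,255,255))&(np.hypot(W[...,0]-.42,W[...,1]+.3)<.15)&(W[...,2]>.03)
    P=W[y];print('yellow',len(P),P.mean(0),P.min(0),P.max(0))
    c0=P.mean(0);u,s,vt=np.linalg.svd(P-c0,full_matrices=False);print(vt,s)
    np.save(f"y_{n}.npy",P)
    # rack tray
    img=D[n]['img'];
    g=(abs(W[...,2]-.016)<.006)&(img.max(-1).astype(int)-img.min(-1)<25)&(img.mean(-1)>90)&(np.hypot(W[...,0]-.42,W[...,1]+.3)<.16)
    P=W[g];r=cv2.minAreaRect((P[:,:2]*1000).astype(np.float32));print('tray',len(P),r,P.min(0),P.max(0))
i=D['top']['img'];s=D['side']['img']
a=cv2.resize(i[150:230,310:390],(400,400),interpolation=2);b=cv2.resize(s[125:195,250:320],(400,400),interpolation=2)
cv2.imwrite("pics/crop.png",np.hstack([a,b]))
E
```

```text
top blue [ 164  144   71   78 2465] ((551.6458740234375, 240.54669189453125), (218.65353393554688, 251.22535705566406), 89.987060546875) nan
catch 150 [0.61637723 0.24213713 0.09603829] [0.59898373 0.22081706 0.08008822] [0.63672763 0.26742814 0.11420103]
yellow 384 [ 0.53899271 -0.26462388  0.13131217] [ 0.51538908 -0.31965392  0.05772124] [ 0.56734229 -0.18587254  0.17580461]
[[-0.28951073  0.63930686  0.71236949]
 [ 0.19392279  0.76798357 -0.61040576]
 [-0.93732465 -0.03857434 -0.34631565]] [0.80812948 0.60247413 0.05632737]
tray 153 ((455.4482727050781, -298.38006591796875), (278.5361633300781, 248.9850311279297), 60.18864822387695) [ 0.27819361 -0.43648428  0.01005522] [ 0.57354609 -0.15198767  0.02158646]
side blue [ 151  202  105   75 2136] ((553.8450317382812, 213.1990966796875), (246.7449188232422, 286.3562927246094), 1.2384312152862549) nan
catch 114 [0.61197076 0.24545303 0.09822377] [0.59745705 0.22190044 0.08685368] [0.63805021 0.26550461 0.10919927]
yellow 102 [ 0.53688943 -0.25839647  0.1247558 ] [ 0.51819629 -0.32296188  0.04832548] [ 0.56415092 -0.18758607  0.17274682]
[[-0.23425526  0.72890245  0.64329285]
 [-0.22237912 -0.68433641  0.69442869]
 [ 0.94639949  0.01961868  0.32240209]] [0.43214158 0.25213771 0.02360249]
tray 140 ((495.876220703125, -252.95628356933594), (123.47738647460938, 235.32728576660156), 26.753002166748047) [ 0.3938628  -0.35264325  0.01011681] [ 0.57108234 -0.16590631  0.0217758 ]
```

View pics/crop.png

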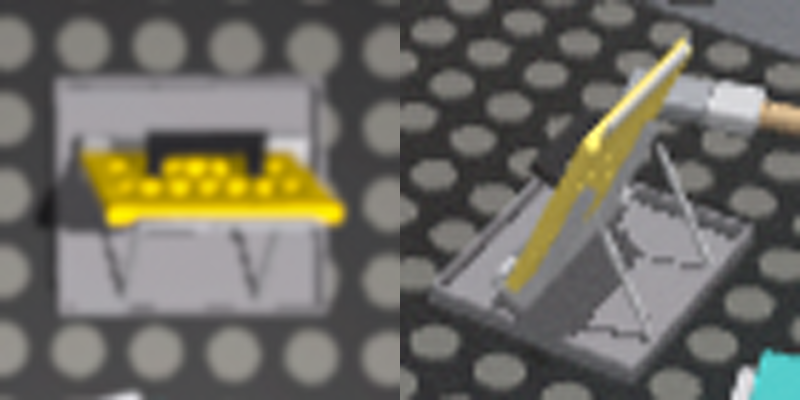

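Candidates: yellow grille (352,188 top), teal look-alike (330,258), red look-alike (415,270). The crop confirms that the yellow one is in the rack, with its handle facing away. I'll cast rays next.

```bash
cat >> h.py <<'E'
def ray(name,px,z):
    p=eyes.camera_params(name);K=np.array(p["camera_matrix"]);T=np.array(p["T"])
    px=np.atleast_2d(px).astype(float)
    d=np.c_[(px[:,0]-K[0,2])/K[0,0],-(px[:,1]-K[1,2])/K[1,1],-np.ones(len(px))]@T[:3,:3].T
    o=T[:3,3];return o+d*((z-o[2])/d[:,2])[:,None]
def proj(name,P):
    p=eyes.camera_params(name);K=np.array(p["camera_matrix"]);T=np.array(p["T"])
    c=(np.atleast_2d(P)-T[:3,3])@T[:3,:3];return np.c_[K[0,0]*c[:,0]/-c[:,2]+K[0,2],-K[1,1]*c[:,1]/-c[:,2]+K[1,2]]
E
python3 - <<'E'
from h import *
np.set_printoptions(precision=4,suppress=True)
i=np.load("top0.npz")['img'];hsv=cv2.cvtColor(i,cv2.COLOR_BGR2HSV)
print('tray',ray("top",[[321,165],[375.6,165],[321,213],[375.6,213]],.016).mean(0))
m=cv2.inRange(hsv,(20,120,70),(33,255,255));m[:,:310]=0;m[:,395:]=0;m[:150]=0;m[230:]=0
r=cv2.minAreaRect(cv2.findNonZero(m));ys,xs=np.nonzero(m)
# front edge: lowest yellow row per column
L=[(x,ys[xs==x].max()+.5) for x in range(xs.min()+2,xs.max()-1)]
L=np.array(L,float);q=ray("top",[[xs.min(),0],[xs.max()+0,0]],.169)
E=ray("top",L,.169);E=E[E[:,1]<-.225];f=np.polyfit(E[:,1],E[:,0],1);print('front edge x(y)=',f,E[[0,-1]],np.degrees(np.arctan(-f[0])))
# lateral ends of the front edge in bottom rows
b=ys>=ys.max()-4;print(ray("top",[[xs[b].min()-.5,ys.max()],[xs[b].max()+.5,ys.max()]],.169))
for n in("top","side"):
    P=np.load(f"y_{n}.npy");Q=P[P[:,2]>.15];print(n,len(Q),Q.min(0),Q.max(0),Q.mean(0))
# pen etc
W=np.load("top0.npz")['W']
for nm,(u,v) in dict(pen0=(281,211),pen1=(274,255),disc=(257,124),ystar=(320,121),bottle=(228,120),teal=(330,258)).items():print(nm,W[v,u],ray("top",[[u,v]],.02))
m=cv2.inRange(hsv,(100,120,60),(125,255,255));c=max(cv2.findContours(m[:,:300],0,1)[0],key=cv2.contourArea);r=cv2.minAreaRect(ray("top",c.reshape(-1,2),.085)[:,:2].astype(np.float32));print('extr',r)
E
```

```text
tray [ 0.5475 -0.2577  0.016 ]
front edge x(y)= [0.001  0.5215] [[ 0.5214 -0.2277  0.169 ]
 [ 0.5175 -0.3151  0.169 ]] -0.05806120118077513
[[ 0.5124 -0.1749  0.169 ]
 [ 0.5161 -0.3227  0.169 ]]
top 161 [ 0.5154 -0.3194  0.1501] [ 0.536  -0.1859  0.1758] [ 0.5258 -0.2541  0.1654]
side 29 [ 0.5182 -0.3079  0.1515] [ 0.5288 -0.1876  0.1727] [ 0.5245 -0.2344  0.1622]
pen0 [ 0.4676 -0.0325 -0.0017] [[ 0.4666 -0.032   0.02  ]]
pen1 [ 0.3175 -0.0122 -0.0028] [[ 0.3187 -0.0121  0.02  ]]
disc [0.7633 0.0573 0.0194] [[0.7631 0.0572 0.02  ]]
ystar [ 0.7636 -0.1522  0.0773] [[ 0.7782 -0.1582  0.02  ]]
bottle [0.7536 0.1483 0.1048] [[0.775  0.1574 0.02  ]]
teal [ 0.3153 -0.1961  0.0412] [[ 0.3141 -0.199   0.02  ]]
extr ((0.5544843077659607, 0.24100801348686218), (0.22987286746501923, 0.25710996985435486), 89.67994689941406)
```

```bash
cat >> h.py <<'E'
np.set_printoptions(precision=4,suppress=True)
def Rt(z,y):
    z=np.array(z,float);z/=np.linalg.norm(z);y=np.array(y,float);y-=z*(y@z);y/=np.linalg.norm(y);return np.c_[np.cross(y,z),y,z]
def rel(p,Rm):
    o=readout.get_obs();R0=R.from_euler('xyz',o['eef_rot']).as_matrix()
    print('rot',np.degrees(R.from_matrix(R0.T@Rm).as_rotvec()).round(2),'shift',(R0.T@(np.array(p)-o['position'])).round(4))
def st():
    o=readout.get_obs();print(o['time_s'],'q',o['q'],'p',o['position'],'rpy',np.degrees(o['eef_rot']),'F',o['contact_force'],'w',o['width'],o['finger_force'])
E
python3 - <<'E'
from h import *
c,s=np.cos(np.radians(70)),np.sin(np.radians(70))
rel([.4917,-.253,.2485],Rt([c,0,-s],[s,0,c]))
E
```

```text
rot [-16.99  13.27 -75.5 ] shift [ 0.4179 -0.3127 -0.0175]
```

```bash
python3 -m jog '[0,0,-30,0.2,-0.15,-0.05,0.085,0,0,-40,0.2,-0.15,-0.05,0.085,0,0,-40,0.2,-0.15,-0.05,0.085,0,0,-40,0.2,-0.15,-0.05,0.085,0,0,-40,0.2,-0.15,-0.05,0.085,0,0,-40,0.2,-0.15,-0.05,0.085]' | tail -3; python3 -c "
from h import *
st();c,s=np.cos(np.radians(70)),np.sin(np.radians(70))
rel([.4917,-.253,.2485],Rt([c,0,-s],[s,0,c]))"
```

```text
contact_force: [0.8, -0.4, 0.6]
width: 0.0848
finger_force: 0.0
0.6 q [-1.0189 -0.1388  1.6155  0.      1.6653 -0.3918] p [ 0.3161 -0.4648  0.2805] rpy [-179.9846   -0.0094   54.0727] F [ 0.7585 -0.4352  0.6138] w 0.08480322385649067 0.0
rot [-19.35   6.26 -35.56] shift [0.2745 0.0179 0.032 ]
```

```bash
python3 -m jog '[-19.35,6.26,-35.56,0.2745,0.018,0.032,0.085,-19.35,6.26,-35.56,0.2745,0.018,0.032,0.085,-19.35,6.26,-35.56,0.2745,0.018,0.032,0.085,-19.35,6.26,-35.56,0.2745,0.018,0.032,0.085,-19.35,6.26,-35.56,0.2745,0.018,0.032,0.085,-19.35,6.26,-35.56,0.2745,0.018,0.032,0.085,-19.35,6.26,-35.56,0.2745,0.018,0.032,0.085,-19.35,6.26,-35.56,0.2745,0.018,0.032,0.085,-19.35,6.26,-35.56,0.2745,0.018,0.032,0.085]' | tail -3; python3 -c "
from h import *
st();c,s=np.cos(np.radians(70)),np.sin(np.radians(70))
rel([.5337,-.253,.1357],Rt([c,0,-s],[s,0,c]))"
```

```text
contact_force: [-0.3, -0.5, -0.4]
width: 0.085
finger_force: 0.0
1.35 q [-0.6279 -0.3449  1.8652  0.2064  1.3392 -0.6423] p [ 0.4929 -0.2548  0.248 ] rpy [160.0241  -0.0038  89.7394] F [-0.3376 -0.4826 -0.4433] w 0.08499756939414102 0.0
rot [-0.02  0.09 -0.25] shift [0.002  0.     0.1195]
```

```bash
python3 -m jog '[0,0,-0.25,0.001,0,0.04,0.085,0,0,-0.25,0.002,0,0.08,0.085,0,0,-0.25,0.002,0,0.11,0.085,0,0,-0.25,0.002,0,0.1195,0.085,0,0,-0.25,0.002,0,0.1195,0.06,0,0,-0.25,0.002,0,0.1195,0.03,0,0,-0.25,0.002,0,0.1195,0.015,0,0,-0.25,0.002,0,0.1195,0.0,0,0,-0.25,0.002,0,0.1195,0.0,0,0,-0.25,0.002,0,0.1195,0.0,0,0,-0.25,0.002,0,0.1195,0.0,0,0,-0.25,0.002,0,0.1195,0.0]' | tail -3; python3 -c "
from h import *
st()
i,_,_=cloud('side');j,_,_=cloud('top')
cv2.imwrite('pics/g1.png',np.hstack([cv2.resize(i[90:220,230:360],(400,400)),cv2.resize(j[130:250,290:410],(400,400))]))"
```

```text
contact_force: [0.6, -1.0, 6.8]
width: 0.0091
finger_force: 59.0
2.35 q [-0.5793 -0.2143  1.9419  0.2073  1.1225 -0.6397] p [ 0.534  -0.2547  0.1376] rpy [159.8434   0.1726  89.8421] F [ 0.5692 -0.994   6.8067] w 0.009102977692264041 58.96442502737045
```

View pics/g1.png

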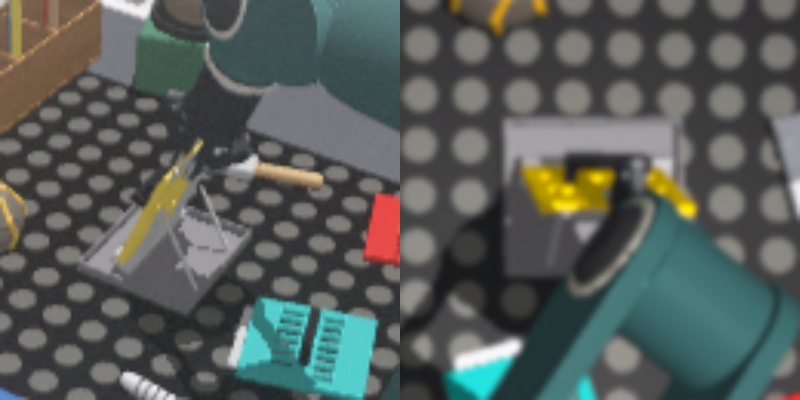

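The fingers hold the grille's top edge at a width of 9 mm. Next I draw it out along its own plane.

```bash
python3 -m jog '[0,0,0,0,0,-0.01,0,0,0,0,0,0,-0.03,0,0,0,0,0,0,-0.06,0,0,0,0,0,0,-0.1,0,0,0,0,0,0,-0.14,0,0,0,0,0,0,-0.18,0,0,0,0,0,0,-0.18,0]' | tail -3; cat > fk.py <<'E'
from h import *
from scipy.optimize import least_squares
D=[([-1.36980693,.116433813,1.44218263,0,1.58400842,-.0377823],[.15961795,-.65568341,.23064867]),
([-1.0189,-.1388,1.6155,0,1.6653,-.3918],[.3161,-.4648,.2805]),([-.6279,-.3449,1.8652,.2064,1.3392,-.6423],[.4929,-.2548,.2480]),([-.5793,-.2143,1.9419,.2073,1.1225,-.6397],[.534,-.2547,.1376])]
rz=lambda a:R.from_euler('z',a).as_matrix()
ry=lambda a:R.from_euler('y',a).as_matrix()
def fk(q,p):
    h,a,l1,l2,t,lat,e=p
    A=rz(q[0]);x=A@np.array([a,lat,0])+[0,0,h]
    A=A@ry(q[1]);x=x+A@[0,0,l1]
    A=A@ry(q[2]);x=x+A@np.array([e,0,l2])
    A=A@rz(q[3])@ry(q[4]);x=x+A@[0,0,t]
    return x,A@rz(q[5])
E
python3 - <<'E'
from fk import *
st();o=readout.get_obs();D.append((o['q'],o['position']))
f=lambda p:np.concatenate([fk(q,p)[0]-x for q,x in D])
r=least_squares(f,[.2,0,.45,.45,.35,.0,0]);print(r.x,r.cost**.5*2,f(r.x).round(4))
np.save('kin.npy',r.x)
q,x=D[-1];M=fk(q,r.x)[1];print(M);print(R.from_euler('xyz',o['eef_rot']).as_matrix())
E
```

```text
contact_force: [1.3, -0.0, -0.1]
width: 0.0089
finger_force: 61.9
3.0333 q [-0.6551 -0.3983  1.8002  0.2092  1.4502 -0.6481] p [ 0.471  -0.2544  0.3139] rpy [159.5659   0.4348  89.8151] F [ 1.3231 -0.0044 -0.0957] w 0.008891350930377824 61.932363510131836
[0.1378 0.     0.4597 0.6203 0.2897 0.0255 0.0816] 0.00016519699625495312 [-0.     -0.      0.      0.      0.     -0.0001 -0.0001 -0.     -0.
  0.      0.     -0.      0.     -0.      0.    ]
[[-0.9371  0.0032  0.3491]
 [ 0.0004  1.     -0.0082]
 [-0.3491 -0.0076 -0.937 ]]
[[ 0.0032  0.9371  0.3491]
 [ 1.     -0.0004 -0.0082]
 [-0.0076  0.3491 -0.937 ]]
```

```bash
cat >> fk.py <<'E'
K=np.load('kin.npy')
lo=np.array([-2.83,-.83,.07,-1.14,.01,-2.97])+.02;hi=np.array([2.83,2.19,2.5,4.28,3,2.97])-.02
C=np.array([[0,-1,0],[1,0,0],[0,0,1.]])
def ik(p,Rm,q0):
    def f(q):
        x,M=fk(q,K);return np.r_[(x-p)*5,(M@C-Rm).ravel()]
    r=least_squares(f,np.clip(q0,lo,hi),bounds=(lo,hi));return r.x,np.abs(r.fun).max()
def gripR(phi,th):
    c,s=np.cos(th),np.sin(th);ex=np.array([np.cos(phi),np.sin(phi),0])
    return Rt(c*ex-[0,0,s],s*ex+[0,0,c]),c*ex-[0,0,s],s*ex+[0,0,c]
E
python3 - <<'E'
from fk import *
q0=np.array([-.6551,-.3983,1.8002,.2092,1.4502,-.6481])
for cx,cy in((.62,-.03),(.7,-.03)):
  for phi in(-90,-60,-30,0,30,60,90):
    q=q0;out=[]
    for th in range(70,10,-5):
        Rm,gx,gz=gripR(np.radians(phi),np.radians(th))
        # rear edge bottom at centre+75*dir
        E=np.array([cx,cy,0])+.075*np.array([np.cos(np.radians(phi)),np.sin(np.radians(phi)),0])
        p=E-.116*gx+.005*gz+[0,0,.004]
        best=min([ik(p,Rm,s) for s in (q,q+[0,0,0,.8,0,-.8],q+[0,0,0,-.5,0,.5])],key=lambda t:t[1])
        if best[1]>.01:break
        q=best[0];out=(th,q.round(2))
    print(cx,phi,out)
E
```

```text
0.62 -90 (15, array([ 0.39,  0.51,  1.68, -1.12,  1.72,  2.27]))
0.62 -60 (35, array([ 0.32,  0.03,  2.02, -1.07,  1.15,  1.87]))
0.62 -30 (35, array([ 0.17, -0.25,  2.27, -1.12,  0.62,  1.49]))
0.62 0 (25, array([-0.17, -0.36,  2.47,  2.14,  0.18, -2.22]))
0.62 30 (15, array([-0.56, -0.01,  2.33,  1.71,  1.04, -2.3 ]))
0.62 60 (15, array([-0.63,  0.29,  1.98,  1.3 ,  1.48, -2.28]))
0.62 90 (15, array([-0.54,  0.55,  1.61,  1.03,  1.84, -2.32]))
0.7 -90 (20, array([ 0.34,  0.58,  1.51, -1.1 ,  1.68,  2.17]))
0.7 -60 (35, array([ 0.28,  0.18,  1.85, -1.08,  1.12,  1.84]))
0.7 -30 (40, array([ 0.12, -0.06,  2.05, -0.94,  0.61,  1.29]))
0.7 0 (15, array([-0.14, -0.03,  2.35,  2.85,  0.51, -2.92]))
0.7 30 (15, array([-0.47,  0.14,  2.17,  1.77,  0.97, -2.3 ]))
0.7 60 (15, array([-0.55,  0.41,  1.83,  1.35,  1.43, -2.22]))
0.7 90 (15, array([-0.49,  0.67,  1.43,  1.08,  1.84, -2.23]))
```

```bash
cat > tgt.py <<'E'
from fk import *
def place(th,dz,phi=30,c=(.62,-.03),s=.116):
    ph=np.radians(phi);Rm,gx,gz=gripR(ph,np.radians(th))
    E=np.array([c[0],c[1],0])+.075*np.array([np.cos(ph),np.sin(ph),0])
    return E-s*gx+.005*gz+[0,0,dz],Rm
E
python3 - <<'E'
from tgt import *
from scipy.spatial.transform import Slerp
o=readout.get_obs();q=o['q'];p1,R1=place(30,.07);p0=o['position'];R0=R.from_euler('xyz',o['eef_rot']).as_matrix()
S=Slerp([0,1],R.from_matrix([R0,R1]))
for t in np.linspace(0,1,6):
    q,e=ik(p0+(p1-p0)*t,S(t).as_matrix(),q);print(q.round(2),round(e,4))
rel(p1,R1)
print(np.load('side0.npz')['W'][0,0])
E
```

```text
[-0.66 -0.4   1.8   0.21  1.45 -0.65] 0.0
[-0.63 -0.44  1.92  0.35  1.32 -0.75] 0.0
[-0.6  -0.46  2.02  0.5   1.19 -0.89] 0.0
[-0.56 -0.45  2.12  0.69  1.06 -1.08] 0.0
[-0.52 -0.4   2.19  0.91  0.96 -1.33] 0.0
[-0.47 -0.29  2.23  1.19  0.9  -1.65] 0.0
rot [-38.75  20.21 -23.23] shift [0.2147 0.0575 0.2134]
[1.6337 0.0646 0.5478]
```

```bash
python3 -m jog '[-10,5,-6,0.08,0.02,0.05,0,-38.75,20.2,-23.2,0.2147,0.0575,0.2134,0,-38.75,20.2,-23.2,0.2147,0.0575,0.2134,0,-38.75,20.2,-23.2,0.2147,0.0575,0.2134,0,-38.75,20.2,-23.2,0.2147,0.0575,0.2134,0,-38.75,20.2,-23.2,0.2147,0.0575,0.2134,0,-38.75,20.2,-23.2,0.2147,0.0575,0.2134,0,-38.75,20.2,-23.2,0.2147,0.0575,0.2134,0,-38.75,20.2,-23.2,0.2147,0.0575,0.2134,0,-38.75,20.2,-23.2,0.2147,0.0575,0.2134,0,-38.75,20.2,-23.2,0.2147,0.0575,0.2134,0,-38.75,20.2,-23.2,0.2147,0.0575,0.2134,0]' | tail -3; python3 -c "
from tgt import *
st()
i,_,_=cloud('side');j,_,_=cloud('top')
cv2.imwrite('pics/g2.png',np.hstack([cv2.resize(i[90:290,150:350],(400,400)),cv2.resize(j[100:280,180:360],(400,400))]))
p,r=place(20,.002);rel(p,r);q,e=ik(p,r,readout.get_obs()['q']);print(q,e)"
```

```text
contact_force: [0.6, -0.3, -0.9]
width: 0.0092
finger_force: 61.6
4.0333 q [-0.4711 -0.2804  2.2362  1.1916  0.8987 -1.6552] p [ 0.5997 -0.0405  0.1254] rpy [120.154   -0.4219 119.9701] F [ 0.5631 -0.3333 -0.9066] w 0.009237561799072667 61.55043751001358
rot [-10.14  -0.13  -0.39] shift [-0.0016 -0.0731  0.0316]
[-0.5367 -0.075   2.3197  1.5943  0.9616 -2.16  ] 6.677486341644112e-10
```

View pics/g2.png

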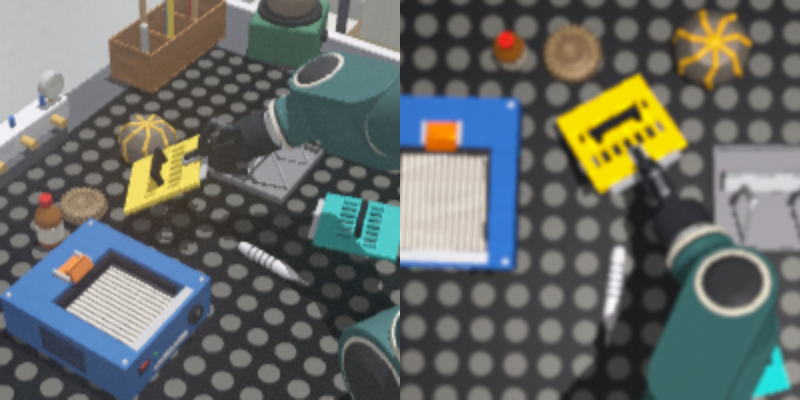

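```bash
python3 -m jog '[-5,0,-0.2,-0.001,-0.03,0.013,0,-10.14,-0.1,-0.4,-0.0016,-0.055,0.024,0,-10.14,-0.1,-0.4,-0.0016,-0.068,0.029,0,-10.14,-0.1,-0.4,-0.0016,-0.0731,0.0316,0,-10.14,-0.1,-0.4,-0.0016,-0.0731,0.0316,0]' | tail -3; python3 -c "
from tgt import *
st()
p,r=place(20,-.012,s=.180);rel(p,r);q,e=ik(p,r,readout.get_obs()['q']);print(q,e)"
```

```text
contact_force: [-0.8, 1.2, 2.8]
width: 0.0093
finger_force: 64.4
4.55 q [-0.5372 -0.0714  2.3196  1.595   0.9638 -2.1597] p [ 0.5917 -0.0459  0.0448] rpy [110.0018  -0.2514 120.0381] F [-0.8377  1.2262  2.7975] w 0.009346157606990682 64.36170279979706
rot [-0.   -0.12 -0.22] shift [-0.0003 -0.0117 -0.0596]
[-0.6782 -0.1682  2.3831  1.4911  1.0743 -2.1289] 5.62028201755993e-11
```

```bash
python3 -m jog '[0,0,0,0,0,0,0.022,0,0,0,0,0,0,0.022,0,0,0,0,0,0,0.022,0,0,0,0,-0.006,0.002,0.022,0,0,0,0,-0.011,0.003,0.022,0,0,0,0,-0.016,-0.008,0.022,0,0,0,0,-0.02,-0.018,0.022,0,0,0,0,-0.024,-0.028,0.022,0,0,0,0,-0.029,-0.038,0.022,0,0,0,0,-0.033,-0.048,0.022,0,0,0,0,-0.037,-0.062,0.022,0,0,0,0,-0.042,-0.082,0.022,0,0,0,0,-0.047,-0.1,0.022,0,0,0,0,-0.03,-0.13,0.022,0,0,0,0,0.0,-0.16,0.04,0,0,0,0,0.06,-0.16,0.06]' | tail -3; python3 -c "
from tgt import *
st()
i,_,_=cloud('side');j,_,_=cloud('top')
cv2.imwrite('pics/g3.png',np.hstack([cv2.resize(i[90:290,150:350],(400,400)),cv2.resize(j[100:280,180:360],(400,400))]))"
```

```text
contact_force: [2.1, -1.0, -0.1]
width: 0.0454
finger_force: 0.0
5.8833 q [-0.8928 -0.4424  2.4109  1.296   1.299  -1.8973] p [ 0.4711 -0.1161  0.1378] rpy [110.1808  -0.2927 119.7689] F [ 2.1199 -0.9717 -0.1434] w 0.0453799534250304 0.0
```

View pics/g3.png

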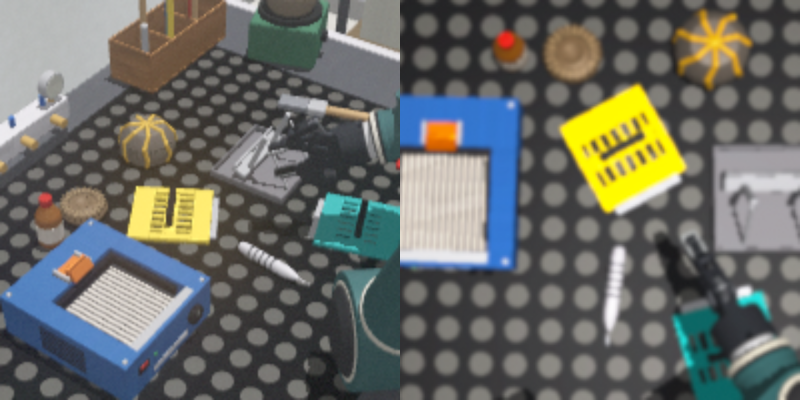

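The grille lies flat on the mat, handle up, with its tongue towards the robot. Next I measure its pose and refine the extractor's edges.

```bash
python3 - <<'E'
from h import *
i,d,W=cloud("top");np.savez("top1.npz",img=i,d=d,W=W)
hsv=cv2.cvtColor(i,cv2.COLOR_BGR2HSV)
m=cv2.inRange(hsv,(20,120,70),(33,255,255));m[:140]=0;m[200:]=0;m[:,:240]=0;m[:,:]=cv2.morphologyEx(m,cv2.MORPH_CLOSE,np.ones((9,9)));m[:,310+20:]=0
c=max(cv2.findContours(m,0,1)[0],key=cv2.contourArea)
r=cv2.minAreaRect(ray("top",c.reshape(-1,2),.010)[:,:2].astype(np.float32));print('grille',r,cv2.boxPoints(r))
P=W[(m>0)&(W[...,2]<.016)];print(cv2.minAreaRect(P[:,:2].astype(np.float32)))
# handle: dark points above .03
k=(W[...,2]>.03)&(np.hypot(W[...,0]-.62,W[...,1]+.03)<.06);P=W[k];print('handle',len(P),cv2.minAreaRect(P[:,:2].astype(np.float32)),P[:,2].mean())
f=i.astype(float);bl=f[...,0]-f[...,2]
def cross(a):
    g=np.diff(a);return [(k,round(g[k],0)) for k in np.argsort(-abs(g))[:6]]
def edges(a,thr=60):
    h=(a[:-1]-thr)*(a[1:]-thr)<0;k=np.nonzero(h)[0];return k+(thr-a[k])/(a[k+1]-a[k])
for nm,cols in(('L',slice(170,175)),('mid',slice(183,213)),('R',slice(222,230))):
    a=bl[130:230,cols].mean(1);e=edges(a)+130;print(nm,e,ray("top",[[np.mean(np.r_[cols]),v] for v in e],.085)[:,0])
for nm,rows in(('rear',slice(147,151)),('mid',slice(172,205))):
    a=bl[rows,155:245].mean(0);e=edges(a)+155;print(nm,e,ray("top",[[u,np.mean(np.r_[rows])] for u in e],.085)[:,1])
c=i[135:230,155:245];cv2.imwrite("pics/ex.png",cv2.resize(c,(540,570),interpolation=cv2.INTER_NEAREST))
E
```

```text
grille ((0.6210075616836548, -0.024102889001369476), (0.15823400020599365, 0.14847275614738464), 30.63466453552246) [[ 0.5151 -0.0005]
 [ 0.5908 -0.1283]
 [ 0.7269 -0.0477]
 [ 0.6513  0.0801]]
((0.6222250461578369, -0.024385511875152588), (0.1592029184103012, 0.14958122372627258), 30.484474182128906)
handle 84 ((0.6197339296340942, -0.023980900645256042), (0.01276460476219654, 0.07373733073472977), 29.564556121826172) 0.04017532722357825
L [142.0588] [0.681]
mid [142.6087 154.249  217.428  220.0618] [0.681  0.6424 0.4359 0.4274]
R [143.2572 221.1192] [0.6809 0.4264]
rear [165.0199 234.0548] [0.3544 0.1275]
mid [163.2218 176.0144 219.3781 232.2665] [0.3545 0.3126 0.171  0.1291]
```

View pics/ex.png

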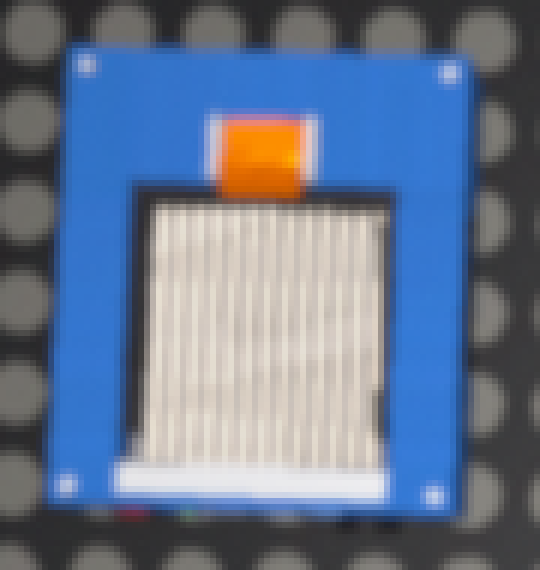

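```bash
python3 - <<'E'
from h import *
i=np.load("top1.npz")['img'].astype(float);bl=i[...,0]-i[...,2];g=i.min(-1)
def edges(a,thr):
    k=np.nonzero((a[:-1]-thr)*(a[1:]-thr)<0)[0];return k+(thr-a[k])/(a[k+1]-a[k])
for nm,cols in(('cL',slice(181,189)),('cR',slice(208,216))):
    a=bl[150:180,cols].mean(1);e=edges(a,65)+150;x=np.mean(np.r_[cols]);print(nm,'intake rear',e,ray("top",[[x,v] for v in e],.085)[:,0])
    a=g[206:224,cols].mean(1);print(a.round(0))
    print('lip',edges(a,215)+206,ray("top",[[x,v] for v in edges(a,215)+206],.085)[:,0])
o=cv2.inRange(cv2.cvtColor(np.load("top1.npz")['img'],cv2.COLOR_BGR2HSV),(5,150,120),(18,255,255))[145:175,185:215]
ys,xs=np.nonzero(o);print(xs.min()+185,xs.max()+185,ys.min()+145,ys.max()+145)
print('catch y',ray("top",[[xs.min()+184.5,160],[xs.max()+185.5,160]],.1)[:,1])
# same from side view: corners dots etc: blue outline top corners
s,d,W=cloud("side");np.savez("side1.npz",img=s,W=W)
m=cv2.inRange(cv2.cvtColor(s,cv2.COLOR_BGR2HSV),(100,120,60),(125,255,255));c=max(cv2.findContours(m,0,1)[0],key=cv2.contourArea)
ap=cv2.approxPolyDP(c,4,True).reshape(-1,2);print(np.c_[ap,ray("side",ap,.085)[:,:2]])
for cx,cy in((.554,.242),(.552,.2405)):
    print(proj("side",[[cx+a*.125,cy+b*.11,.085] for a,b in((1,1),(1,-1),(-1,-1),(-1,1))]).round(1).tolist())
E
```

```text
cL intake rear [165.6203] [0.6039]
[198. 198. 196. 194. 195. 198. 210. 225. 230. 230. 214. 158.  93.  62.
  68.  66.  55.  49.]
lip [212.313  215.9077] [0.4514 0.4397]
cR intake rear [166.2993] [0.6037]
[192. 193. 193. 192. 191. 189. 194. 213. 230. 236. 234. 216. 152.  90.
  65.  53.  47.  48.]
lip [213.1343 217.0138] [0.451  0.4385]
191 204 156 167
catch y [0.2661 0.2206]
[[194.     200.       0.6774   0.1391]
 [150.     238.       0.6783   0.3513]
 [155.     256.       0.6151   0.3953]
 [214.     290.       0.3949   0.3915]
 [228.     270.       0.4038   0.3137]
 [225.     266.       0.4197   0.3069]
 [220.     278.       0.4058   0.3495]
 [217.     270.       0.4302   0.3318]
 [254.     229.       0.4319   0.1354]
 [250.     232.       0.4352   0.1534]
 [247.     225.       0.4604   0.1335]]
[[149.7, 238.0], [195.0, 198.7], [255.3, 228.7], [213.0, 274.9]]
[[150.5, 238.0], [195.7, 198.6], [256.1, 228.7], [213.9, 274.8]]
```

```bash
python3 - <<'E'
from tgt import *
y=[np.cos(np.radians(30)),.5,0];rel([.62,-.024,.16],Rt([0,0,-1],y));print(ik(np.array([.62,-.024,.16]),Rt([0,0,-1],y),readout.get_obs()['q']))
E
```

```text
rot [69.97  0.01  0.12] shift [0.0046 0.0782 0.1539]
(array([-0.0798,  0.026 ,  1.6523, -0.    ,  1.4633, -0.6034]), np.float64(2.082786146450092e-12))
```

```bash
python3 -m jog '[7,0,0,0,0.04,0,0.085,70,0,0,0.0046,0.0782,0.1539,0.085,70,0,0,0.0046,0.0782,0.1539,0.085,70,0,0,0.0046,0.0782,0.1539,0.085,70,0,0,0.0046,0.0782,0.1539,0.085,70,0,0,0.0046,0.0782,0.1539,0.085,70,0,0,0.0046,0.0782,0.1539,0.085,70,0,0,0.0046,0.0782,0.1539,0.085,70,0,0,0.0046,0.0782,0.1539,0.085,70,0,0,0.0046,0.0782,0.1539,0.085,70,0,0,0.0046,0.0782,0.1539,0.085,70,0,0,0.0046,0.0782,0.1539,0.085,70,0,0,0.0046,0.0782,0.1539,0.085]' | tail -3; python3 -c "
from tgt import *
st();rel([.62,-.024,.017],Rt([0,0,-1],[.866,.5,0]))"
```

```text
contact_force: [-0.9, 0.9, 0.2]
width: 0.0849
finger_force: 0.0
7.1667 q [-0.079   0.0318  1.6529  0.002   1.4627 -0.6067] p [ 0.6201 -0.0229  0.156 ] rpy [-179.7912   -0.2842  120.2234] F [-0.8667  0.8925  0.2424] w 0.08486020712395334 0.0
rot [-0.21 -0.28  0.22] shift [-0.0016 -0.0001  0.139 ]
```

```bash
python3 -m jog '[0,0,0,-0.001,0,0.04,0.085,0,0,0,-0.001,0,0.08,0.085,0,0,0,-0.001,0,0.115,0.085,0,0,0,-0.001,0,0.132,0.085,0,0,0,-0.001,0,0.139,0.085,0,0,0,-0.001,0,0.139,0.06,0,0,0,-0.001,0,0.139,0.03,0,0,0,-0.001,0,0.139,0.02,0,0,0,-0.001,0,0.139,0.0,0,0,0,-0.001,0,0.139,0.0,0,0,0,-0.001,0,0.139,0.0,0,0,0,-0.001,0,0.139,0.0]' | tail -3; python3 -c "
from tgt import *
st()"
```

```text
contact_force: [-2.2, 0.2, 7.0]
width: 0.0104
finger_force: 60.2
8.1667 q [-0.081   0.1366  1.7718  0.0012  1.2335 -0.6066] p [ 0.6209 -0.0245  0.0211] rpy [179.9762  -0.0643 120.0888] F [-2.214   0.1535  6.9646] w 0.010359876483728932 60.189549922943115
```

```bash
cat >> tgt.py <<'E'
EX=np.array([.5535,.2425,0])
def hook(ox,oz,al,back=0,up=0,h=.021,g=0):
    a=np.radians(al);gx=np.array([np.cos(a),0,np.sin(a)]);gz=np.array([-np.sin(a),0,np.cos(a)])
    return EX+np.array([ox/1e3,0,oz/1e3])+gz*h+gx*(back/1e3-g)+[0,0,up/1e3],Rt(-gz,gx)
E
python3 - <<'E'
from tgt import *
p,r=hook(-24.5,95,16,25,60);rel(p,r);print(p,ik(p,r,readout.get_obs()['q']));p,r=hook(-24.5,95,16);print(p,ik(p,r,readout.get_obs()['q']))
E
```

```text
rot [-15.62  -4.27  29.88] shift [ 0.2681  0.0702 -0.1607]
[0.5472 0.2425 0.1821] (array([ 0.4302, -0.1889,  1.8362, -0.1218,  1.2416,  0.4549]), np.float64(6.661338147750939e-15))
[0.5232 0.2425 0.1152] (array([ 0.45  , -0.1966,  1.9535, -0.1326,  1.1353,  0.491 ]), np.float64(1.1102230246251565e-15))
```

```bash
python3 -m jog '[0,0,0,0,0,-0.02,0,0,0,0,0,0,-0.06,0,0,0,0,0,0,-0.1,0,0,0,0,0,0,-0.14,0,0,0,0,0,0,-0.18,0,0,0,0,0,0,-0.22,0,-15.6,-4.3,30,0.268,0.07,-0.22,0,-15.6,-4.3,30,0.268,0.07,-0.22,0,-15.6,-4.3,30,0.268,0.07,-0.22,0,-15.6,-4.3,30,0.268,0.07,-0.22,0,-15.6,-4.3,30,0.268,0.07,-0.22,0,-15.6,-4.3,30,0.268,0.07,-0.22,0,-15.6,-4.3,30,0.268,0.07,-0.22,0,-15.6,-4.3,30,0.268,0.07,-0.22,0,-15.6,-4.3,30,0.268,0.07,-0.22,0,-15.6,-4.3,30,0.268,0.07,-0.22,0]' | tail -3; python3 -c "
from tgt import *
st();p,r=hook(-24.5,95,16,25,60);rel(p,r)
i,_,W=cloud('side');j,_,V=cloud('top');np.savez('air.npz',i=i,W=W,j=j,V=V)
for n,im,w in(('side',i,W),('top',j,V)):
    m=cv2.inRange(cv2.cvtColor(im,cv2.COLOR_BGR2HSV),(20,120,70),(33,255,255))>0
    P=w[m&(np.hypot(w[...,0]-.55,w[...,1]-.24)<.15)&(w[...,2]>.13)];c=np.median(P,0);P=P[np.linalg.norm(P-c,axis=1)<.13]
    for _ in range(3):
        c=P.mean(0);n_=np.linalg.svd(P-c,full_matrices=False)[2][2];P=P[abs((P-c)@n_)<.006]
    n_*=np.sign(n_[2]);print(n,len(P),c,n_,'tilt',np.degrees(np.arctan2(-n_[0],n_[2])),P.min(0),P.max(0))
cv2.imwrite('pics/g4.png',np.hstack([cv2.resize(i[120:300,120:300],(400,400)),cv2.resize(j[100:250,130:280],(400,400))]))"
```

```text
contact_force: [0.3, -0.7, -0.8]
width: 0.0108
finger_force: 59.1
9.5 q [ 0.4297 -0.2099  1.7595 -0.1184  1.341   0.4437] p [0.5469 0.242  0.2403] rpy [164.1257   0.0402  89.9072] F [ 0.2609 -0.6965 -0.7988] w 0.010788988118528445 59.091503620147705
rot [-0.13  0.06 -0.08] shift [ 0.0005 -0.0156  0.0561]
side 1284 [0.5434 0.2589 0.2274] [-0.273   0.0071  0.962 ] tilt 15.840599951787686 [0.4769 0.1705 0.2034] [0.6241 0.3147 0.2537]
top 981 [0.571  0.2224 0.2366] [-0.2876  0.0088  0.9577] tilt 16.712317353415937 [0.4788 0.1721 0.2067] [0.6215 0.3114 0.2557]
```

View pics/g4.png

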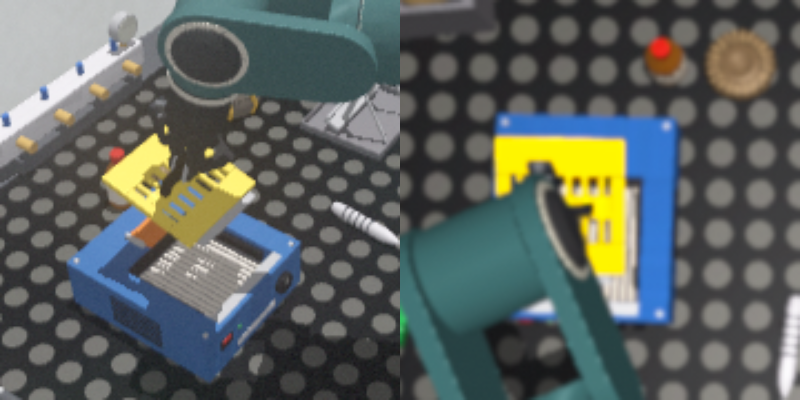

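```bash
python3 -m jog '[0,0,0,0.0005,-0.012,0.04,0,0,0,0,0.0005,-0.022,0.075,0,0,0,0,0.0005,-0.028,0.1,0,0,0,0,0.0005,-0.0321,0.1138,0,0,0,0,0.0005,-0.0321,0.1138,0]' | tail -3; python3 -c "
from tgt import *
st();p,r=hook(-24.5,95,16,0,0);rel(p,r)"
```

```text
contact_force: [0.4, -0.1, -2.2]
width: 0.0105
finger_force: 59.0
10.0167 q [ 0.4282 -0.1484  1.9059 -0.1269  1.1399  0.4709] p [0.5463 0.2407 0.1181] rpy [164.3974   0.1506  89.7604] F [ 0.374  -0.1292 -2.1965] w 0.010471428220427754 58.96947741508484
rot [-0.4   0.21 -0.19] shift [ 0.0017 -0.023  -0.0034]
```

```bash
python3 -m jog '[-0.4,0.2,-0.2,0.0017,0,-0.003,0,-0.4,0.2,-0.2,0.0017,-0.006,-0.003,0,-0.4,0.2,-0.2,0.0017,-0.012,-0.003,0,-0.4,0.2,-0.2,0.0017,-0.017,-0.003,0,-0.4,0.2,-0.2,0.0017,-0.021,-0.003,0,-0.4,0.2,-0.2,0.0017,-0.021,-0.003,0,-0.4,0.2,-0.2,0.0017,-0.021,-0.003,0]' | tail -3; python3 -c "
from tgt import *
st();p,r=hook(-24.5,95,16,0,0);rel(p,r)
i,_,W=cloud('side');cv2.imwrite('pics/g5.png',cv2.resize(i[170:300,140:270],(600,600),interpolation=2))"
```

```text
contact_force: [0.3, 0.9, -2.6]
width: 0.0103
finger_force: 59.5
10.6 q [ 0.4511 -0.1957  1.946  -0.1325  1.1359  0.4894] p [0.526  0.2445 0.1197] rpy [163.6837  -0.1342  90.139 ] F [ 0.2782  0.9332 -2.6142] w 0.010295899628913033 59.477829337120056
rot [ 0.32 -0.17  0.1 ] shift [-0.0021 -0.004   0.0035]
```

View pics/g5.png

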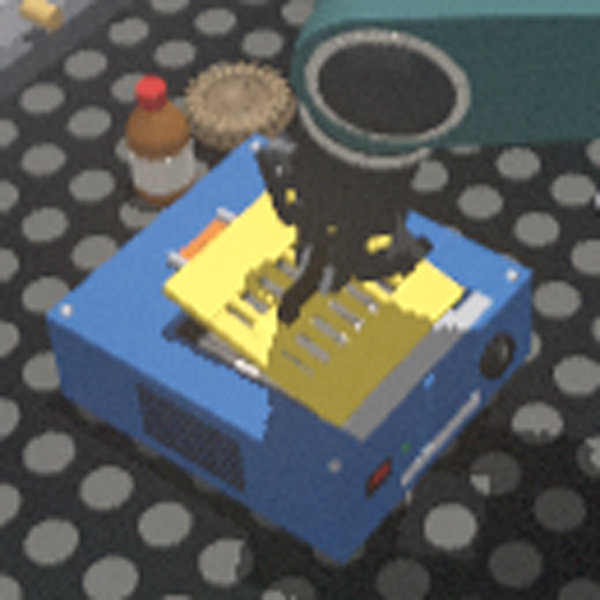

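```bash
python3 -c "
from tgt import *
o=readout.get_obs();x,M=fk(o['q'],K);print(x-o['position'])"; python3 -m jog '[0,0,0,0,0,0,0,0,0,0,0,0,0,0]' | head -4;python3 -c "
from tgt import *
st();o=readout.get_obs();x,M=fk(o['q'],K);print(x-o['position']);p,r=hook(-24.5,95,16,0,0);rel(p,r)"
```

```text
[-0. -0.  0.]
time_s: 10.82
position: [0.5264, 0.2444, 0.1194]
eef_rot: [2.857, -0.002, 1.573]
contact_force: [-0.1, -0.5, -2.2]
10.8167 q [ 0.4506 -0.1946  1.9454 -0.1326  1.1358  0.4894] p [0.5264 0.2444 0.1194] rpy [163.7082  -0.1199  90.1173] F [-0.1145 -0.5062 -2.238 ] w 0.01053893439643302 59.47743237018585
[-0. -0.  0.]
rot [ 0.29 -0.15  0.08] shift [-0.0019 -0.0042  0.0031]
```

```bash
python3 -m jog '[0.2,-0.1,0,-0.0015,0.008,0,0,0.2,-0.1,0,-0.0019,0.012,0.002,0,0.2,-0.1,0,-0.0019,0.012,0.0035,0,0.2,-0.1,0,-0.0019,0.012,0.0035,0,0.2,-0.1,0,-0.0019,0.007,0.0035,0,0.2,-0.1,0,-0.0019,0.002,0.0035,0,0.2,-0.1,0,-0.0019,-0.002,0.0035,0,0.2,-0.1,0,-0.0019,-0.0042,0.0035,0,0.2,-0.1,0,-0.0019,-0.0042,0.0035,0,0.2,-0.1,0,-0.0019,-0.0042,0.0035,0]' | tail -3; python3 -c "
from tgt import *
st();p,r=hook(-24.5,95,16,0,0);rel(p,r)
i,_,W=cloud('side');j,d,V=cloud('top')
for n,w in(('top',V),('side',W)):
    k=(abs(w[...,1]-.2425)<.05)&(w[...,0]>.425)&(w[...,0]<.49)&(w[...,2]>.06)
    P=w[k];b=np.round(P[:,0]/.004).astype(int)
    print(n,[(round(x*.004-.5535,3),round(float(np.median(P[b==x,2])),4),(b==x).sum()) for x in np.unique(b)])
"
```

```text
contact_force: [0.1, 0.6, -1.7]
width: 0.0107
finger_force: 59.5
11.65 q [ 0.4503 -0.1981  1.9554 -0.1327  1.1328  0.4896] p [0.523  0.2426 0.115 ] rpy [163.8853  -0.0309  90.1088] F [ 0.0893  0.5993 -1.7236] w 0.010679960375269517 59.48028087615967
rot [ 0.11 -0.06  0.1 ] shift [-0.0001  0.0002 -0.0001]
top [(np.float64(-0.13), 0.4349, np.int64(19)), (np.float64(-0.126), 0.4388, np.int64(63)), (np.float64(-0.122), 0.4394, np.int64(67)), (np.float64(-0.118), 0.4408, np.int64(61)), (np.float64(-0.113), 0.4425, np.int64(70)), (np.float64(-0.109), 0.4413, np.int64(61)), (np.float64(-0.105), 0.4443, np.int64(56)), (np.float64(-0.101), 0.4423, np.int64(78)), (np.float64(-0.097), 0.4368, np.int64(52)), (np.float64(-0.093), 0.4431, np.int64(67)), (np.float64(-0.089), 0.4417, np.int64(76)), (np.float64(-0.085), 0.4379, np.int64(41)), (np.float64(-0.081), 0.4366, np.int64(73)), (np.float64(-0.077), 0.4405, np.int64(44)), (np.float64(-0.074), 0.4336, np.int64(51)), (np.float64(-0.07), 0.4397, np.int64(45)), (np.float64(-0.066), 0.4304, np.int64(36))]
side [(np.float64(-0.13), 0.4383, np.int64(11)), (np.float64(-0.126), 0.435, np.int64(82)), (np.float64(-0.122), 0.0838, np.int64(157)), (np.float64(-0.118), 0.4369, np.int64(104)), (np.float64(-0.113), 0.2707, np.int64(107)), (np.float64(-0.109), 0.2973, np.int64(123)), (np.float64(-0.105), 0.2612, np.int64(134)), (np.float64(-0.101), 0.2586, np.int64(132)), (np.float64(-0.097), 0.2385, np.int64(137)), (np.float64(-0.093), 0.254, np.int64(122)), (np.float64(-0.089), 0.2594, np.int64(107)), (np.float64(-0.085), 0.2526, np.int64(119)), (np.float64(-0.081), 0.2496, np.int64(102)), (np.float64(-0.077), 0.2144, np.int64(105)), (np.float64(-0.074), 0.2114, np.int64(106)), (np.float64(-0.07), 0.1629, np.int64(93)), (np.float64(-0.066), 0.2148, np.int64(83))]
```

```bash
python3 -m jog '[0,0,0,0,0.001,-0.003,0,0,0,0,0,0.002,-0.006,0,0,0,0,0,0.002,-0.006,0]' | head -4; python3 -c "
from tgt import *
i,_,W=cloud('side')
cv2.imwrite('pics/g6.png',cv2.resize(i[185:285,190:270],(640,600*4//3),interpolation=2)[:600])
k=(abs(W[...,1]-.2425)<.068)&(W[...,0]>.43)&(W[...,0]<.50)&(W[...,2]>.06)&(W[...,2]<.12)
P=W[k];b=np.round((P[:,0]-.5535)/.004).astype(int)
print([(x*4,round(float(np.median(P[b==x,2])*1e3),1),(b==x).sum()) for x in np.unique(b)])
st();p,r=hook(-24.5,95,16,0,0);rel(p,r)"
```

```text
time_s: 12.0
position: [0.5234, 0.2424, 0.1212]
eef_rot: [2.861, -0.0, 1.572]
contact_force: [2.4, 0.1, -9.4]
[(np.int64(-124), 75.9, np.int64(89)), (np.int64(-120), 84.2, np.int64(83)), (np.int64(-116), 85.6, np.int64(45)), (np.int64(-112), 86.0, np.int64(44)), (np.int64(-108), 85.3, np.int64(43)), (np.int64(-104), 85.3, np.int64(41)), (np.int64(-100), 84.6, np.int64(34)), (np.int64(-96), 87.5, np.int64(79)), (np.int64(-92), 90.8, np.int64(49)), (np.int64(-88), 91.5, np.int64(48)), (np.int64(-84), 93.1, np.int64(54)), (np.int64(-80), 94.1, np.int64(51)), (np.int64(-76), 95.9, np.int64(56)), (np.int64(-72), 97.5, np.int64(49)), (np.int64(-68), 97.7, np.int64(49)), (np.int64(-64), 97.9, np.int64(39)), (np.int64(-60), 99.0, np.int64(30)), (np.int64(-56), 98.5, np.int64(23)), (np.int64(-52), 96.2, np.int64(3))]
12.05 q [ 0.4497 -0.2015  1.9482 -0.1322  1.1437  0.4877] p [0.5236 0.2424 0.121 ] rpy [163.9041  -0.011   90.0924] F [ 3.113   1.0998 -8.8235] w 0.010794431256384946 58.91057252883911
rot [ 0.1  -0.04  0.09] shift [ 0.0001 -0.0019  0.0055]
```

View pics/g6.png

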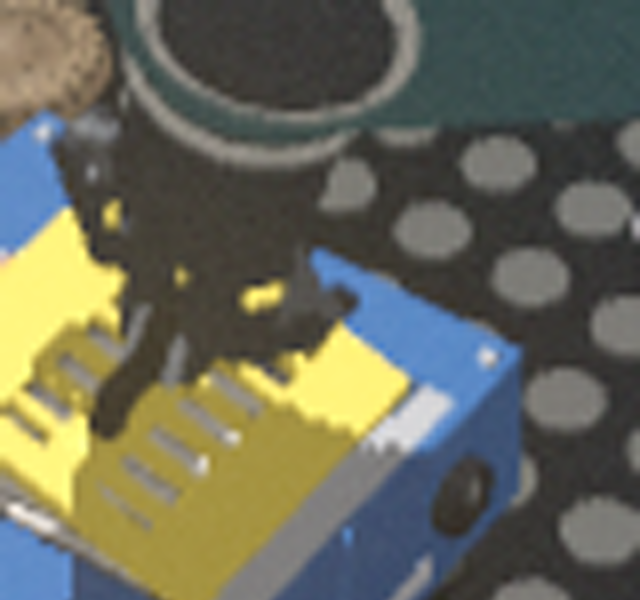

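```bash
python3 -c "
from tgt import *
for a in ((-24.5,95,16),(-25,91,13),(-25,86.5,9.5)):
    p,r=hook(*a);rel(p,r)"
```

```text
rot [ 0.1  -0.04  0.09] shift [ 0.0001 -0.0019  0.0055]
rot [ 3.1  -0.03  0.09] shift [ 0.0001 -0.0024  0.0092]
rot [ 6.6  -0.03  0.09] shift [ 0.0001 -0.0024  0.0136]
```

```bash
python3 -m jog '[0,0,0,0,-0.0019,0.0057,0,1.5,0,0,0,-0.0022,0.0075,0,3,0,0,0,-0.0024,0.0092,0,4.8,0,0,0,-0.0024,0.0114,0,6.6,0,0,0,-0.0024,0.0138,0,6.6,0,0,0,-0.0024,0.0138,0,6.6,0,0,0,-0.0024,0.0138,0]' | tail -5; python3 -c "
from tgt import *
st();p,r=hook(-25,86.5,9.5);rel(p,r)"
```

```text
position: [0.5254, 0.2424, 0.1069]
eef_rot: [2.977, -0.0, 1.572]
contact_force: [0.5, -0.6, -1.4]
width: 0.0104
finger_force: 59.6
12.6333 q [ 0.4216 -0.1248  1.8923 -0.071   1.2243  0.4398] p [0.5254 0.2424 0.1069] rpy [170.5657  -0.0112  90.0576] F [ 0.4777 -0.6276 -1.4241] w 0.010447493586025168 59.613693952560425
rot [-0.07 -0.02  0.05] shift [ 0.0001 -0.0003 -0.0004]
```

```bash
python3 -m jog '[0,0,0,0,0,0,0.03,0,0,0,0,0,0,0.045,0,0,0,0,0,0,0.045,0,0,0,0,0,0,0.045,0,0,0,0,0,-0.015,0.045,0,0,0,0,0,-0.04,0.045,0,0,0,0,0,-0.08,0.045,0,0,0,0,0,-0.1,0.0,0,0,0,0,0,-0.1,0.0,0,0,0,0,0,-0.1,0.0,0,0,0,0,0,-0.1,0]' | tail -5; python3 -c "
from tgt import *
st()
i,_,W=cloud('side')
m=cv2.inRange(cv2.cvtColor(i,cv2.COLOR_BGR2HSV),(20,120,70),(33,255,255))>0
P=W[m&(np.hypot(W[...,0]-.53,W[...,1]-.24)<.13)&(W[...,2]<.13)&(W[...,2]>.07)]
for _ in range(3):
    c=P.mean(0);n=np.linalg.svd(P-c,full_matrices=False)[2][2];P=P[abs((P-c)@n)<.005]
n*=np.sign(n[2]);print(len(P),c,n,np.degrees(np.arctan2(-n[0],n[2])),P.min(0),P.max(0))
# press target: grille x=50, alpha 9
a=np.radians(9);
y=[0,-1,0]
for yy in([0,1,0],[0,-1,0]):
    p=EX+[-.025+.05,0,.14];r=Rt([0,0,-1],yy);print(ik(p,r,readout.get_obs()['q']));rel(p,r)
"
```

```text
position: [0.5082, 0.2424, 0.205]
eef_rot: [2.976, -0.0, 1.573]
contact_force: [0.1, 0.1, -0.8]
width: -0.0001
finger_force: 0.0
13.55 q [ 0.4352 -0.2158  1.8099 -0.07    1.3977  0.4404] p [0.5082 0.2424 0.205 ] rpy [170.538   -0.0085  90.099 ] F [ 0.1114  0.0617 -0.822 ] w -7.775441746231447e-05 0.0
1310 [0.5273 0.2478 0.0939] [-0.151  -0.002   0.9885] 8.682274696037215 [0.4546 0.1713 0.0792] [0.6022 0.3144 0.1087]
(array([ 0.3563,  0.0519,  1.6586,  0.    ,  1.431 , -1.2145]), np.float64(1.000310945187266e-12))
rot [  7.38   7.39 -89.68] shift [0.0001 0.0589 0.0751]
(array([0.3563, 0.0519, 1.6586, 0.    , 1.431 , 1.9271]), np.float64(8.846473489888214e-10))
rot [ 7.4  -7.38 89.87] shift [0.0001 0.0589 0.0751]
```

```bash
python3 -m jog '[7.4,7.4,-89.7,0,0.0589,0.04,0,7.4,7.4,-89.7,0,0.0589,0.075,0,7.4,7.4,-89.7,0,0.0589,0.075,0,7.4,7.4,-89.7,0,0.0589,0.075,0,7.4,7.4,-89.7,0,0.0589,0.075,0,7.4,7.4,-89.7,0,0.0589,0.075,0,7.4,7.4,-89.7,0,0.0589,0.075,0,7.4,7.4,-89.7,0,0.0589,0.075,0,7.4,7.4,-89.7,0,0.0589,0.075,0,7.4,7.4,-89.7,0,0.0589,0.075,0,7.4,7.4,-89.7,0,0.0589,0.075,0,7.4,7.4,-89.7,0,0.0589,0.075,0,7.4,7.4,-89.7,0,0.0589,0.075,0,7.4,7.4,-89.7,0,0.0589,0.075,0,7.4,7.4,-89.7,0,0.0589,0.075,0]' | tail -5; python3 -c "
from tgt import *
st();rel(EX+[.023,0,.086],Rt([0,0,-1],[0,1,0]))"
```

```text
position: [0.5787, 0.2425, 0.1403]
eef_rot: [3.142, -0.0, 3.139]
contact_force: [-0.1, 0.3, -0.1]
width: -0.0002
finger_force: 0.0
14.85 q [ 0.3561  0.0521  1.6579  0.0002  1.4318 -1.2122] p [0.5787 0.2425 0.1403] rpy [179.996   -0.0143 179.855 ] F [-0.0815  0.296  -0.0785] w -0.0002332658169536822 0.0
rot [ 0.   -0.01 -0.14] shift [0.0022 0.     0.0543]
```

Now press, down to just above the rim level first.

```bash
python3 -m jog '[0,0,0,0.002,0,0.025,0,0,0,0,0.002,0,0.035,0,0,0,0,0.002,0,0.041,0,0,0,0,0.002,0,0.045,0,0,0,0,0.002,0,0.049,0,0,0,0,0.002,0,0.052,0,0,0,0,0.002,0,0.055,0,0,0,0,0.002,0,0.055,0]' | tail -5
```

```text
position: [0.5768, 0.2426, 0.086]
eef_rot: [3.141, 0.001, 3.141]
contact_force: [-0.2, 0.2, -0.2]
width: -0.0003
finger_force: 0.0
```

```bash
python3 -m jog '[0,0,0,0,0,0.002,0,0,0,0,0,0,0.004,0,0,0,0,0,0,0.006,0,0,0,0,0,0,0.006,0]' | tail -5
```

```text
position: [0.5773, 0.2428, 0.0849]
eef_rot: [3.14, 0.003, -3.141]
contact_force: [-22.0, -8.3, 41.7]
width: 0.0003
finger_force: 20.7
```

```bash
python3 -m jog '[0,0,0,0,0,-0.008,0,0,0,0,0,0,-0.04,0,0,0,0,0,0,-0.08,0,0,0,0,0,0,-0.12,0,0,0,0,-0.03,0,-0.16,0,0,0,0,-0.07,0,-0.2,0,0,0,0,-0.11,0,-0.22,0,0,0,0,-0.15,0,-0.22,0,0,0,0,-0.15,0,-0.22,0]' | tail -5; python3 -c "
from tgt import *
st()
i,_,W=cloud('side');j,_,V=cloud('top')
for im,w in((i,W),(j,V)):
    m=cv2.inRange(cv2.cvtColor(im,cv2.COLOR_BGR2HSV),(20,120,70),(33,255,255))>0
    P=w[m&(np.hypot(w[...,0]-.53,w[...,1]-.24)<.13)&(w[...,2]<.13)&(w[...,2]>.07)]
    if len(P)<100: continue
    for _ in range(3):
        c=P.mean(0);n=np.linalg.svd(P-c,full_matrices=False)[2][2];P=P[abs((P-c)@n)<.005]
    n*=np.sign(n[2]);print(len(P),c,n,np.degrees(np.arctan2(-n[0],n[2])),P.min(0),P.max(0))
k=cv2.resize(i[170:300,140:270],(400,400),interpolation=2);l=cv2.resize(j[130:235,150:255],(400,400),interpolation=2)
cv2.imwrite('pics/g7.png',np.hstack([k,l]))"
```

```text
position: [0.7298, 0.2422, 0.3023]
eef_rot: [3.14, 0.003, 3.141]
contact_force: [-1.0, 0.4, -1.1]
width: -0.0
finger_force: 0.0
16.6 q [ 0.2873  0.3142  1.0986  0.0001  1.7251 -1.2831] p [0.7298 0.2422 0.3023] rpy [179.9374   0.2    179.9734] F [-0.9935  0.443  -1.0646] w -2.9434780171351875e-05 0.0
1201 [0.5265 0.2473 0.0853] [ 0.0008 -0.0005  1.    ] -0.046358728085506555 [0.4536 0.1714 0.0802] [0.603  0.3156 0.0902]
```

View pics/g7.png

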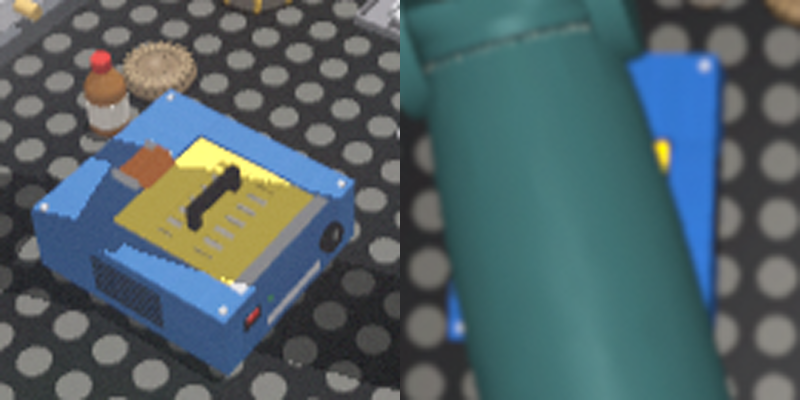

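The grille is level (0.05° tilt), its top sits at 85 mm, flush with the rim, and the catch is over its rear edge. The robot is clear of everything, so I'm handing in.

```bash
python3 -c "
from h import *
print(robot.close_job())"
```

```text
the job is handed in; nothing more can be done
None
```

The yellow grille is back on the blue extractor: tongue hooked under the front lip, pressed flat and flush with the rim, catch over its rear edge. I handed the job in at about 17 s. The final press peaked at about 42 N on the fingertips, above the 5–15 N suggested.

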